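Lever open the stuck stamp box with the palette knife

ROBOT

A 7-joint arm with a two-finger parallel gripper is mounted at the origin on the work surface. World frame = base frame: x ahead of the robot, y to its left, z up, the work surface at z = 0. Lengths are in m, angles in rad, forces in N, time in s.
With the tool pointing down it reaches from about 0.425 to 0.8 m from the base axis. Payload 8.3 kg.
Tool frame: the origin (TCP) lies at the very end of the fingers, on their centre line; the grasp point (between the pads) lies 19 mm behind it (robot.grasp_offset is the distance from the TCP to the grasp point, in m); y points along the fingers, z is the direction in which the jaws open and shut, and the axes are right-handed (so a half turn about y gives the same grasp; the last joint's range is limited). The gripper opens to 85 mm and grips with 20 to 120 N. Pads are 22 mm wide; open, the fingers measure 114 mm over their backs; the gripper's body (76 mm by 85 mm) begins 54 mm behind the grasp point. The pads swing forward as they close: fully open they stand 13 mm farther back than shut.
Start: joints at [-1.292, 0.383, 0.016, 1.37, -0.006, 1.388, -0.046], TCP at [0.209, 0.589, 0.231] pointing down, gripper open.
Joint ranges: [-2.95, 2.95], [-0.25, 2.06], [-1.52, 1.56], [0.18, 2.33], [-1.44, 4.58], [0.02, 2.06], [-3.01, 3.01]. Speed limits (rad/s): [2.39, 2.39, 3.01, 3.01, 3.14, 3.14, 3.14].

INTERFACE

Orientations are given as a 3x3 rotation matrix whose columns are the frame's x, y, z axes.
In Python, from cell import robot gives the robot as it stands.
- The arm moves only by the tool apply_moves, never from a script. Its argument "steps" is text: rows parted by semicolons, each of 5 numbers parted by spaces: the shift along the tool's x, y, z in units of 50 cm (1.0 is 50 cm), then the turn about the tool's y in units of 45 degrees (1.0 is 45 degrees), then the opening, from -1 (shut) to 1 (fully open). In form: tx ty tz yaw fingers; .... A call has exactly 5 rows; each row is the pose to reach, as a shift and turn from the pose commanded when the call began, along the tool's axes at that moment; what a row does not reach only later rows make up. A row lasts 1/8 s, in which the tool goes at most 62.5 mm and 10.7 degrees, less where a joint would pass 70% of its speed; a pose out of reach is approached as far as the arm can. A call with a number of a shift or a turn outside -1 to 1 is refused whole. A call with a gripper value outside its range is refused whole. The fingers move at their own pace and stop on an object; the grip force is fixed at half the most. Time passes only in rows, so rows that repeat a pose let the fingers close, or fill a call up. It gives the time, the measured TCP pose, the force and the opening at its end, in the units of the state.
- robot.get_state(): the state, without advancing time (a new reading comes with each control period).
- robot.camera(name): name is "side" or "top"; returns a dict with "pixels" (420x560x3 uint8, red, green, blue), "fx", "fy", "cx", "cy" (pixels), "R" (3x3) and "t" (3): a world point X has camera coordinates R X + t. Camera axes: x right, y down, z forward; pixel columns grow to the right and rows downward; lengths in m; the calibration is good to about 2 mm. A picture is of the moment at which its call begins. There is no depth.
- robot.hand_in(): hands the job in, once; it reports no verdict.
Trained networks look in a picture, given as the dict that the camera call returned (one of the last four; its "shot" number tells which), for a name from the list of things; names that differ only in an ending like _2 or _b are one class to them, and where a whole thing is asked for, a point or a joint stands for the part that bears it (a point fixed in the world has none). Each returns a list of dicts, best first, with "confidence" (0 to 1); they miss things now and then, are a little off and sometimes report something else, mostly with a low value. They report only what shows in the picture. A call takes as long as a camera call. They do not tell look-alikes from the thing itself.
- robot.masks_of(picture, name): "mask" (420x560 bool, what is visible of it) and "extent" ([centre column, centre row, width, height] in pixels, round what is visible of it).
- robot.pinpoint(picture, name): "position" ([column, row] in pixels: a listed point, or the origin of a listed thing).
The state is a dict: "t": time; "q": joint angles; "dq": joint speeds; "joint_torque": joint torques, N m; "tcp_pos": TCP position; "orientation": TCP orientation; "force": force on the tool from outside, world axes, zero at the start; "wrist_torque": the same for the moment, N m; "width": finger opening in m.
Only numpy, scipy, OpenCV 4.12 (cv2) and the standard library are available. Lean on these libraries where they do the work, as an engineer would, in place of code of your own. Each camera call takes 0.05 s, during which the arm holds its last target. There are 200 camera calls.

TASK

The lid of the larger plywood box has stuck with dried slip: pick up the palette knife with the steel blade, slide the blade under the lid's overhanging front lip and lever the lid up until it stands open by itself at about 45 degrees or more, without the gripper's fingers pressing on that box. Then lay the knife back down flat on the table and let go. Leave the smaller box shut.

Things in the scene. Friction and masses are not known exactly. Their poses are not given: they have to be found in the camera images.
- knife_grip (a point): Grip point of the palette knife, lying flat: dark wooden handle 120 long, 20 wide, 22 high; stiff flat steel blade 80 long, 28 wide, 3 thick, straight on at mid-height. Point: mid-section of the handle, 11 mm above the table, near the balance point, 85 mm ahead of the butt, 115 mm behind the blade tip. x towards the blade tip, z up. (The slimmer all-wood modelling tool is a bystander.)
- knife: The same palette knife (about 90 g): origin on its underside, 11 mm below the grip point, same axes.
- big_box: Larger of two plywood boxes, fixed: 120 deep (x), 140 wide (y), 60 high, walls 6 thick, hollow under its lid. Origin at the centre of its underside; x from the lipped front, which looks towards the robot, to the hinged rear; z up.
- big_lip (a point): Middle of the front edge of the larger box's lid, on its underside, 60 mm above the table when shut; moves with the lid. x (level when shut) points to the hinge line, which lies 145 mm away at the same height; z up. The lid is a flat plate 146 wide, 6 thick, overhanging the box's front wall by 25 mm along its whole width; nothing under this lip down to the table.
- big_lid (a joint): Angle of the larger box's lid in rad: 0 shut, grows as its front lip rises, up to 1.5. The hinge is stiff with friction: about 3 N upwards at the lip moves it, and it stays wherever it is left.
- small_lid (a joint): Angle in rad of the lid of the smaller box (80 deep, 90 wide, 45 high, same make, also with a front lip): 0 shut. To be left shut.
There are look-alikes about, which are no part of the job. Of the things shaped like the knife, the dark wooden one is meant.

How it is judged:
By the outcome, as a careful person would: the job done as asked, in the order asked, and still so for the second after the job is handed in, with the robot touching nothing.
It also fails if it takes over 51 s, if anything falls off the work surface, if the arm or the gripper's body presses on something with over 40 N, if the wrist force passes 120 N, or if a joint passes its speed limit or range.

## Working session

There is one attempt and no reset: what is moved stays moved. The work goes in short steps, Python scripts to look and compute and a tool call to move; the robot and the scene stay as the last step left them, time stands still between calls to the robot, and variables do not carry over. Pictures are saved under pics/ and viewed, about 8 in all and at most 12, crops included, and the job is handed in when it is done.

Besides the shell and the picture viewer there is one more tool, called by a JSON object that holds its "method" and its "body", one argument or row to a line. apply_moves: Moves the arm, as the interface text tells. Shifts and turns lie within -1 to 1; 1 stands for 50 cm of shift or 45 degrees of turn. Its arguments: {"type":"object","properties":{"steps":{"type":"string"}},"required":["steps"]}

```bash
mkdir -p pics; ls
python3 - <<'E'
from cell import robot
import cv2,numpy as np
s=robot.get_state(); print(s['t'],s['tcp_pos'],np.round(s['orientation'],3).tolist(),s['width'],s['force'])
ims=[]
for n in ['side','top']:
    c=robot.camera(n); print(n,c['fx'],c['fy'],c['cx'],c['cy'],np.round(c['R'],4).tolist(),c['t'])
    cv2.imwrite(f'pics/{n}0.png',c['pixels'][:,:,::-1])
    for k in ['knife_grip','knife','big_box','big_lip','small_lid']:
        try: print(k,[(np.round(d['position']).tolist(),round(d['confidence'],2)) for d in robot.pinpoint(c,k)])
        except Exception as e: print(k,e)
E
```

```text
pics
0.0 [0.20927343 0.58840371 0.23027078] [[0.942, -0.001, 0.335], [-0.335, -0.002, 0.942], [0.0, -1.0, -0.002]] 0.08532300761888674 [-0.47567677 -0.68509812  0.25560315]
side 441.8232614483997 441.8232614483997 292.0907366023295 218.3590712418865 [[0.8253, -0.5647, -0.0036], [-0.3039, -0.4387, -0.8457], [0.4759, 0.699, -0.5337]] [-0.37531354  0.18746887  0.97178099]
knife_grip [([256.0, 361.0], 0.92), ([279.0, 226.0], 0.78), ([162.0, 208.0], 0.67)]
knife [([166.0, 208.0], 0.69), ([276.0, 234.0], 0.67), ([255.0, 369.0], 0.56)]
big_box [([301.0, 183.0], 0.91)]
big_lip [([285.0, 177.0], 0.73), ([277.0, 222.0], 0.43)]
small_lid it knows: big_box, big_lip, knife, knife_grip
top 490.99390913131634 490.99390913131634 280.39156099068873 200.0738886815768 [[-0.0463, -0.9989, 0.0047], [-0.9776, 0.0444, -0.2059], [0.2054, -0.0141, -0.9786]] [0.01503198 0.43351981 1.09107473]
knife_grip [([420.0, 319.0], 0.83), ([254.0, 201.0], 0.71), ([138.0, 308.0], 0.67)]
knife [([420.0, 318.0], 0.98), ([145.0, 303.0], 0.93), ([255.0, 201.0], 0.57)]
big_box [([178.0, 119.0], 0.9)]
big_lip [([179.0, 144.0], 0.64)]
small_lid it knows: big_box, big_lip, knife, knife_grip
```

View pics/side0.png

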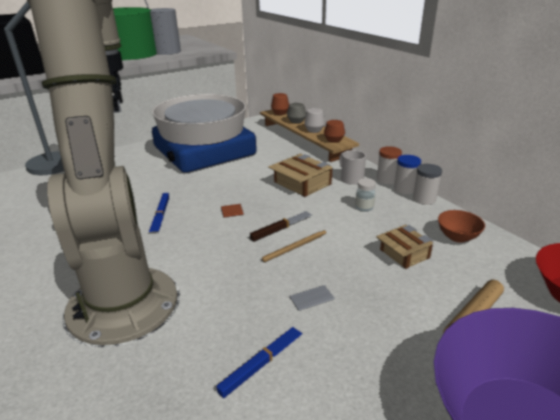

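View pics/top0.png

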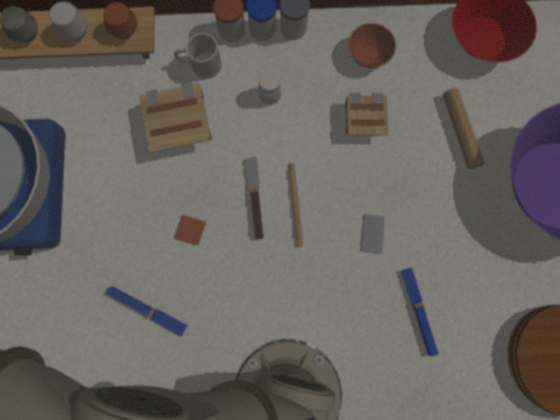

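The side picture shows the dark knife at (280,226), the big box at (302,173) and the small box at (405,245). In the top picture they are at (255,200), (176,118) and (367,116).
These could be taken for the knife (top pixels): the dark handle with steel blade (255,200), a blue one (145,308), a blue one (420,315), and the all-wood tool (296,205). I choose (255,200) and will check it in a crop.

```bash
cat > h.py <<'E'
import numpy as np,cv2
from cell import robot
def ray(c,p):
    R,t=np.array(c['R']),np.array(c['t'])
    d=R.T@np.array([(p[0]-c['cx'])/c['fx'],(p[1]-c['cy'])/c['fy'],1]); return -R.T@t,d
def onz(c,p,z):
    o,d=ray(c,p); return o+d*(z-o[2])/d[2]
def proj(c,X):
    x=np.array(c['R'])@X+np.array(c['t']); return np.array([c['fx']*x[0]/x[2]+c['cx'],c['fy']*x[1]/x[2]+c['cy']])
def tri(c1,p1,c2,p2):
    A=[];b=[]
    for c,p in((c1,p1),(c2,p2)):
        o,d=ray(c,p); d/=np.linalg.norm(d); P=np.eye(3)-np.outer(d,d); A.append(P);b.append(P@o)
    return np.linalg.solve(sum(A),sum(b))
E
python3 - <<'E'
from h import *
s=robot.camera('side');t=robot.camera('top')
def crop(c,x,y,w,h,k): return cv2.resize(c['pixels'][y:y+h,x:x+w,::-1],None,fx=k,fy=k,interpolation=cv2.INTER_CUBIC)
cv2.imwrite('pics/c1.png',np.hstack([crop(t,130,80,145,170,2.75*1),crop(s,240,145,145,170,2.75)]))
for n,c in(('s',s),('t',t)):
    ms=robot.masks_of(c,'knife')
    for m in ms:
        v,u=np.nonzero(m['mask']); 
        P=np.array([onz(c,(a,b),.015)[:2] for a,b in zip(u,v)])
        r=cv2.minAreaRect((P*1000).astype(np.float32)); print(n,m['confidence'],m['extent'],r)
    for m in robot.masks_of(c,'big_box'): print(n,m['confidence'],m['extent'])
E
```

```text
s 0.9 [259.2, 364.5, 86.6, 66.7] ((168.27381896972656, -315.76873779296875), (203.93064880371094, 33.95161056518555), 12.474366188049316)
s 0.79 [280.5, 228.6, 63.6, 28.9] ((448.9798889160156, 48.042083740234375), (203.58096313476562, 44.187801361083984), 3.5070114135742188)
s 0.6 [162.0, 210.9, 25.2, 40.9] ((205.39138793945312, 306.62042236328125), (212.58058166503906, 28.422945022583008), 59.56071472167969)
s 0.85 [300.6, 177.1, 58.9, 42.4]
s 0.72 [300.8, 169.2, 62.5, 25.1]
t 0.91 [420.9, 310.8, 39.0, 88.8] ((166.35897827148438, -308.9812927246094), (198.6299285888672, 29.290159225463867), 13.945590019226074)
t 0.88 [146.5, 310.8, 83.2, 51.3] ((200.46511840820312, 311.1712341308594), (204.3584747314453, 28.290678024291992), 60.044063568115234)
t 0.72 [254.2, 196.6, 17.7, 84.3] ((450.3460388183594, 54.61936950683594), (202.5791015625, 29.963977813720703), 3.6773195266723633)
t 0.76 [174.0, 115.2, 71.6, 72.1]
```

View pics/c1.png

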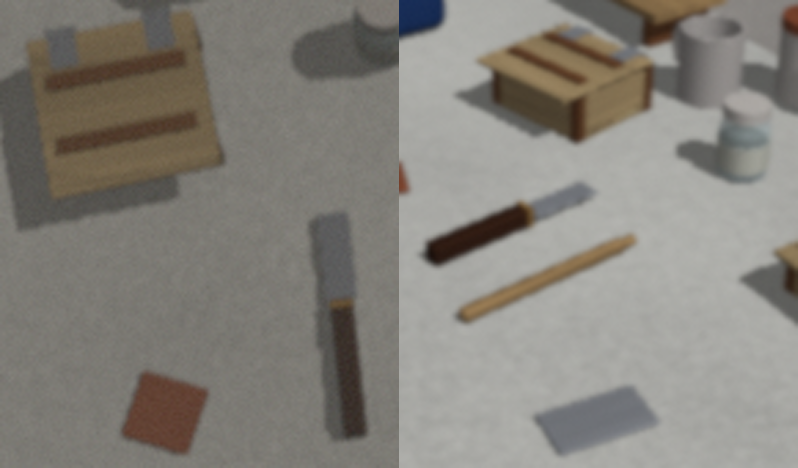

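The crop confirms the choice: dark wooden handle with steel blade, blade pointing away from the robot. The big box lid's front corners are at about top (148,152) and (211,139), and side (269,168) and (301,182). Next I compute the box pose.

Run:
```python
from h import *
from scipy.optimize import least_squares
s=robot.camera('side');t=robot.camera('top')
T=lambda x,y:(130+x/2.75,80+y/2.75); S=lambda x,y:(240+(x-399)/2.75,145+y/2.75)
# lid top corners, (local x from front edge,y): z .066; 
obs=[(t,T(50,198),(0,73,.063)),(t,T(222,163),(0,-73,.063)),(t,T(193,13),(151,-73,.066)),(t,T(28,43),(151,73,.066)),
 (s,S(478,62),(0,73,.063)),(s,S(567,101),(0,-73,.063)),(s,S(653,63),(151,-73,.063)),
 (s,S(579,141),(25,-70,0)),(s,S(650,108),(145,-70,0)),(s,S(495,100),(25,70,0))]
def W(p,L): 
    c,q=np.cos(p[2]),np.sin(p[2]); return np.array([p[0]+c*L[0]/1e3-q*L[1]/1e3,p[1]+q*L[0]/1e3+c*L[1]/1e3,L[2]])
f=lambda p:np.concatenate([proj(c,W(p,L))-u for c,u,L in obs])
r=least_squares(f,[.58,.2,.2],loss='soft_l1'); print('lip front mid',r.x,np.degrees(r.x[2])); print(np.round(f(r.x).reshape(-1,2),1).tolist())
# knife: handle via darkness
for n,c in(('s',s),('t',t)):
    m=[m for m in robot.masks_of(c,'knife')][:3]
    m=min(m,key=lambda m:abs(onz(c,m['extent'][:2],.011)-[.45,.05,.011]).sum())['mask']
    px=c['pixels'].astype(int); 
    dark=m&(px.sum(2)<170)&(px[...,0]>px[...,2]+8)
    v,u=np.nonzero(dark); P=np.array([onz(c,(a,b),.014)[:2]*1e3 for a,b in zip(u,v)]).astype(np.float32)
    print(n,len(P),cv2.minAreaRect(P),P.mean(0))
    v,u=np.nonzero(m);P=np.array([onz(c,(a,b),.012)[:2]*1e3 for a,b in zip(u,v)]).astype(np.float32); print(cv2.minAreaRect(P),P.mean(0))
    for k in('knife_grip','big_lip'):
        for d in robot.pinpoint(c,k): print(k,d['confidence'],onz(c,d['position'],.011 if k[0]=='k' else .06))
    print(onz(c,(0,0),0)*0+1 if 0 else '')
```

```text
lip front mid [0.57068228 0.22104557 0.1627339 ] 9.323965515482193
[[1.6, -0.5], [1.0, -0.1], [-0.0, -4.8], [-0.5, -4.1], [-1.7, -0.7], [-1.9, 0.4], [0.6, -1.1], [-1.3, 1.0], [-1.1, 0.4], [-0.9, 0.8]]
s 289 ((410.91375732421875, 47.17852020263672), (122.37763214111328, 32.815670013427734), 4.483181476593018) [409.20654  46.7111 ]
((453.68804931640625, 50.45684051513672), (204.78366088867188, 44.38667678833008), 3.7511138916015625) [444.95053  50.11685]
knife_grip 0.79 [0.45209369 0.06174095 0.011     ]
knife_grip 0.64 [ 0.15344531 -0.31440068  0.011     ]
knife_grip 0.55 [0.21905815 0.33342696 0.011     ]
big_lip 0.83 [0.57839133 0.21919372 0.06      ]

t 295 ((408.4798889160156, 53.807777404785156), (109.88460540771484, 16.205055236816406), 4.081980228424072) [407.54037  53.69789]
((449.55474853515625, 54.416595458984375), (200.81776428222656, 27.216127395629883), 5.262336730957031) [453.35367   56.010204]
knife_grip 0.94 [0.20552327 0.33101541 0.011     ]
knife_grip 0.68 [0.44434607 0.06106133 0.011     ]
big_lip 0.72 [0.56817911 0.22375953 0.06      ]
```

{"method": "apply_moves", "body": {
  "steps": "0.1 0 -0.1 -0.13 1; 0.2 0 -0.2 -0.26 1; 0.3 0 -0.3 -0.4 1; 0.4 0 -0.4 -0.52 1; 0.48 0 -0.48 -0.52 1"
}}

```text
t: 1.82
tcp_pos: [0.3443, 0.3047, 0.2316]
orientation: [[0.998, 0.001, -0.068], [0.068, 0.001, 0.998], [0.001, -1.0, 0.001]]
force: [1.0, -0.3, 0.5]
width: 0.0854
```

```bash
cat > g.py <<'E'
from h import *
import sys
# usage: g.py x y z yawdeg(of tool x) -> units
def go(x,y,z,yaw):
    s=robot.get_state(); R=np.array(s['orientation']); p=np.array(s['tcp_pos'])
    d=R.T@(np.array([x,y,z])-p)/.5; cur=np.degrees(np.arctan2(R[1,0],R[0,0]))
    print('t',round(s['t'],2),'p',np.round(p,4),'yaw',round(cur,1),'w',round(s['width'],4),'F',np.round(s['force'],1),'-> units',np.round(d,3),'turn',round(-(yaw-cur)/45,3))
if __name__=='__main__': go(*map(float,sys.argv[1:]))
E
python3 g.py .451 .0545 .06 4
```

```text
t 1.82 p [0.3443 0.3047 0.2316] yaw 3.9 w 0.0854 F [ 1.  -0.3  0.5] -> units [ 0.179  0.343 -0.514] turn -0.002
```

{"method": "apply_moves", "body": {
  "steps": "0.04 0.03 -0.11 0 1; 0.08 0.08 -0.22 0 1; 0.12 0.14 -0.33 0 1; 0.15 0.2 -0.43 0 1; 0.179 0.25 -0.514 0 1"
}}

```text
t: 2.45
tcp_pos: [0.4504, 0.054, 0.1057]
orientation: [[0.998, 0.001, -0.066], [0.066, 0.0, 0.998], [0.001, -1.0, 0.0]]
force: [0.5, 0.5, -0.4]
width: 0.0851
```

```bash
python3 g.py .451 .0545 .012 4
python3 - <<'E'
from h import *
s=robot.camera('side');t=robot.camera('top')
def crop(c,x,y,w,h,k): return cv2.resize(c['pixels'][y:y+h,x:x+w,::-1],None,fx=k,fy=k,interpolation=cv2.INTER_CUBIC)
cv2.imwrite('pics/c2.png',np.hstack([crop(t,190,130,130,150,3),crop(s,220,140,130,150,3)]))
E
```

```text
t 2.45 p [0.4504 0.054  0.1057] yaw 3.8 w 0.0851 F [ 0.5  0.5 -0.4] -> units [0.001 0.187 0.001] turn -0.005
```

View pics/c2.png

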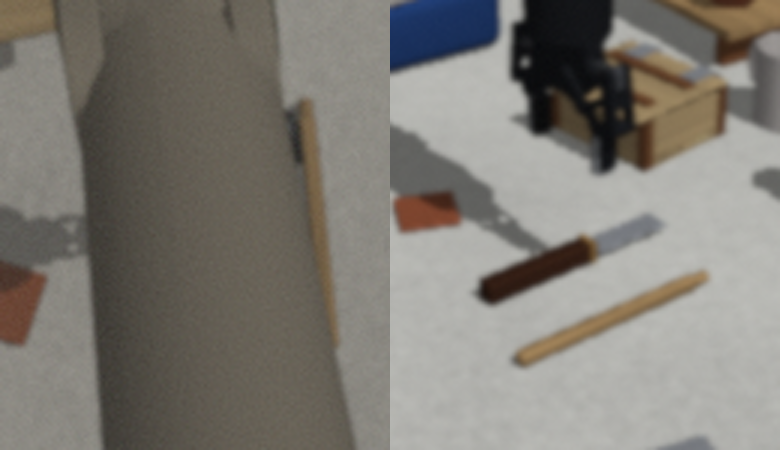

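The arm hides the knife from the top camera. The side view shows the open fingers high above and the knife undisturbed at crop (570,255). I descend.

{"method": "apply_moves", "body": {
  "steps": "0 0.06 0 0 1; 0.001 0.12 0.001 0 1; 0.001 0.16 0.001 0 1; 0.001 0.187 0.001 0 1; 0.001 0.19 0.001 0 1"
}}

```text
t: 3.18
tcp_pos: [0.4501, 0.0568, 0.0109]
orientation: [[0.998, -0.001, -0.067], [0.067, -0.0, 0.998], [-0.001, -1.0, -0.0]]
force: [-1.0, -0.8, 0.2]
width: 0.0853
```

```bash
python3 g.py .451 .0545 .005 4
python3 - <<'E'
from h import *
s=robot.camera('side')
cv2.imwrite('pics/c3.png',cv2.resize(s['pixels'][170:270,220:350,::-1],None,fx=5,fy=5,interpolation=cv2.INTER_CUBIC))
E
```

```text
t 3.17 p [0.4501 0.0568 0.0109] yaw 3.8 w 0.0853 F [-1.  -0.8  0.2] -> units [ 0.002  0.012 -0.005] turn -0.004
```

View pics/c3.png

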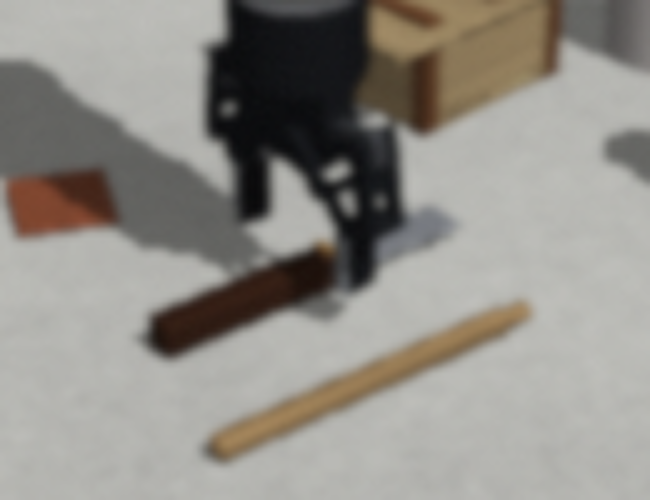

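Run:
```python
from h import *
s=robot.camera('side')
for n,p,z in(('ferrule top',(325,247),.022),('butt top',(155,318),.022),('butt bottom',(172,355),0),('tip',(448,215),.011)): print(n,onz(s,(220+p[0]/5,170+p[1]/5),z))
```

```text
ferrule top [0.46812472 0.05408404 0.022     ]
butt top [0.35598833 0.04692703 0.022     ]
butt bottom [0.36117665 0.04025391 0.        ]
tip [0.55474412 0.05694814 0.011     ]
```

The crop shows the fingers straddling the handle just behind the ferrule. The ferrule is at x≈0.468, so pads at 0.448±0.011 are on wood. I lower and close.

{"method": "apply_moves", "body": {
  "steps": "-0.003 0.01 -0.005 0 1; -0.003 0.012 -0.005 0 0.3; -0.003 0.012 -0.005 0 -0.3; -0.003 0.012 -0.005 0 -1; -0.003 0.012 -0.005 0 -1"
}}

```text
t: 3.9
tcp_pos: [0.4495, 0.0541, 0.0057]
orientation: [[0.998, 0.001, -0.067], [0.067, 0.0, 0.998], [0.001, -1.0, 0.0]]
force: [0.0, -0.7, -0.6]
width: 0.0186
```

{"method": "apply_moves", "body": {
  "steps": "0 0 0 0 -1; 0 0 0 0 -1; 0 0 0 0 -1; 0 -0.01 0 0 -1; 0 -0.02 0 0 -1"
}}

```text
t: 4.53
tcp_pos: [0.4489, 0.054, 0.0154]
orientation: [[0.998, -0.0, -0.067], [0.067, -0.0, 0.998], [-0.001, -1.0, -0.0]]
force: [-0.4, -0.3, -0.6]
width: 0.0188
```

```bash
python3 g.py .448 .0545 .06 9.3
```

```text
t 4.53 p [0.4489 0.054  0.0154] yaw 3.8 w 0.0188 F [-0.4 -0.3 -0.6] -> units [-0.002 -0.089  0.001] turn -0.122
```

{"method": "apply_moves", "body": {
  "steps": "0 -0.03 0.01 0 -1; 0 -0.045 0.08 -0.04 -1; -0.004 -0.045 0.16 -0.08 -1; -0.006 -0.045 0.23 -0.12 -1; -0.007 -0.045 0.29 -0.122 -1"
}}

```text
t: 5.15
tcp_pos: [0.4358, 0.2005, 0.0388]
orientation: [[0.987, 0.001, -0.163], [0.163, 0.001, 0.987], [0.001, -1.0, 0.001]]
force: [-0.5, -0.6, -0.9]
width: 0.0182
```

{"method": "apply_moves", "body": {
  "steps": "0 0 0 0 -1; 0 0 0 0 -1; 0 0 0 0 -1; 0 0 0 0 -1; 0 0 0 0 -1"
}}

```text
t: 5.78
tcp_pos: [0.4361, 0.1981, 0.0378]
orientation: [[0.987, -0.0, -0.161], [0.161, -0.0, 0.987], [-0.0, -1.0, -0.0]]
force: [0.6, 0.2, -1.8]
width: 0.0187
```

```bash
python3 g.py .4875 .2073 .038 9.3
python3 - <<'E'
from h import *
s=robot.camera('side');t=robot.camera('top')
cv2.imwrite('pics/c4.png',np.hstack([cv2.resize(c['pixels'][y:y+100,x:x+100,::-1],None,fx=4,fy=4,interpolation=cv2.INTER_CUBIC) for c,x,y in((s,220,145),(t,130,100))]))
E
```

```text
t 5.78 p [0.4361 0.1981 0.0378] yaw 9.3 w 0.0187 F [ 0.6  0.2 -1.8] -> units [ 0.105 -0.     0.002] turn -0.001
```

View pics/c4.png

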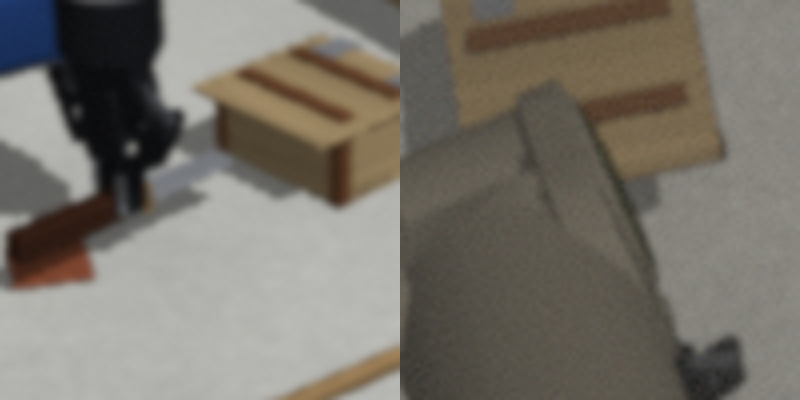

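The crop shows the knife held roughly level, its tip at side crop (228,155) about 35 mm short of the lip. I check the tip height numerically.

Run:
```python
from h import *
s=robot.camera('side')
f=lambda X:(proj(s,np.array(X))-[220,145])*4
for z in(.033,.038,.043,.048): print(z,'tip',f([.536,.2145,z]),'butt top',f([.339,.182,z+.011]),'butt bot',f([.339,.182,z-.011]))
```

```text
0.033 tip [217.8955431  166.75347831] butt top [  4.78317225 246.84398757] butt bot [  7.56260372 273.61561803]
0.038 tip [217.73332012 160.99561955] butt top [  4.14410828 240.68848965] butt bot [  6.93551452 267.57546174]
0.043 tip [217.57045767 155.21506419] butt top [  3.50227494 234.50631709] butt bot [  6.3057335  261.50937783]
0.048 tip [217.40695198 149.41167776] butt top [  2.8576542  228.29729613] butt bot [  5.67324332 255.41719899]
```

{"method": "apply_moves", "body": {
  "steps": "0.03 0 0 0 -1; 0.06 0 0.001 0 -1; 0.085 0 0.002 0 -1; 0.1 0 0.002 0 -1; 0.105 0 0.002 0 -1"
}}

```text
t: 6.55
tcp_pos: [0.4881, 0.2079, 0.0376]
orientation: [[0.987, -0.0, -0.161], [0.161, -0.0, 0.987], [-0.0, -1.0, -0.0]]
force: [0.4, 0.0, -1.1]
width: 0.0186
```

{"method": "apply_moves", "body": {
  "steps": "0 -0.005 0 0 -1; 0 -0.01 0 0 -1; 0 -0.02 0 0 -1; 0 -0.03 0 0 -1; 0 -0.04 0 0 -1"
}}

```text
t: 7.18
tcp_pos: [0.4876, 0.208, 0.0581]
orientation: [[0.987, 0.0, -0.162], [0.162, 0.0, 0.987], [0.0, -1.0, 0.0]]
force: [2.2, 1.5, -4.6]
width: 0.0187
```

```bash
python3 g.py .4875 .2073 .1 9.3
python3 - <<'E'
from h import *
s=robot.camera('side');print(robot.get_state()['wrist_torque'])
cv2.imwrite('pics/c5.png',cv2.resize(s['pixels'][120:240,220:370,::-1],None,fx=4,fy=4,interpolation=cv2.INTER_CUBIC))
E
```

```text
t 7.17 p [0.4876 0.208  0.0581] yaw 9.3 w 0.0187 F [ 2.2  1.5 -4.6] -> units [-0.    -0.084 -0.001] turn 0.0
[-0.04716799  0.25863514 -0.03350779]
```

View pics/c5.png

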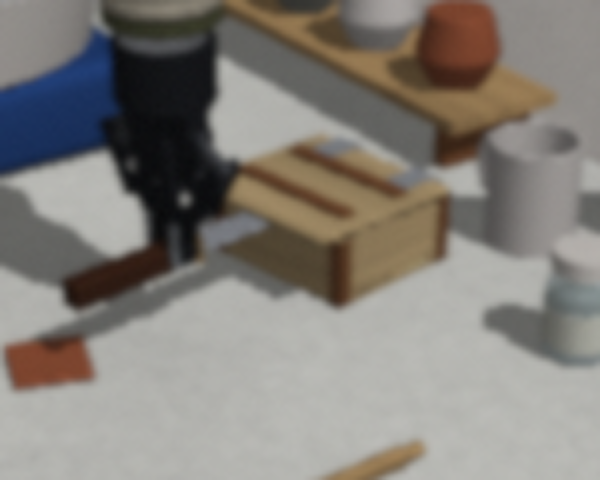

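The blade is under the lip and pressing up with about 4.6 N, and the lid has just cracked open. I keep lifting.

{"method": "apply_moves", "body": {
  "steps": "0 -0.015 0 0 -1; 0 -0.03 0 0 -1; 0.002 -0.045 0 0 -1; 0.006 -0.06 0 0 -1; 0.01 -0.075 0 0 -1"
}}

```text
t: 7.85
tcp_pos: [0.4925, 0.2088, 0.0957]
orientation: [[0.987, -0.0, -0.162], [0.162, -0.0, 0.987], [-0.0, -1.0, -0.0]]
force: [1.1, -0.3, -3.9]
width: 0.0184
```

{"method": "apply_moves", "body": {
  "steps": "0.005 -0.015 0 0 -1; 0.012 -0.03 0 0 -1; 0.02 -0.045 0 0 -1; 0.03 -0.06 0 0 -1; 0.04 -0.075 0 0 -1"
}}

```text
t: 8.48
tcp_pos: [0.5125, 0.2121, 0.1332]
orientation: [[0.987, -0.0, -0.162], [0.162, -0.0, 0.987], [-0.0, -1.0, -0.0]]
force: [-2.0, -0.5, -4.3]
width: 0.0189
```

```bash
python3 g.py .4875 .2073 .1 9.3
python3 - <<'E'
from h import *
s=robot.camera('side');print(robot.get_state()['wrist_torque'])
cv2.imwrite('pics/c6.png',cv2.resize(s['pixels'][100:220,220:370,::-1],None,fx=4,fy=4,interpolation=cv2.INTER_CUBIC))
E
```

```text
t 8.47 p [0.5125 0.2121 0.1332] yaw 9.3 w 0.0189 F [-2.  -0.5 -4.3] -> units [-0.051  0.067 -0.001] turn 0.0
[-0.090063    0.47145566 -0.01950052]
```

View pics/c6.png

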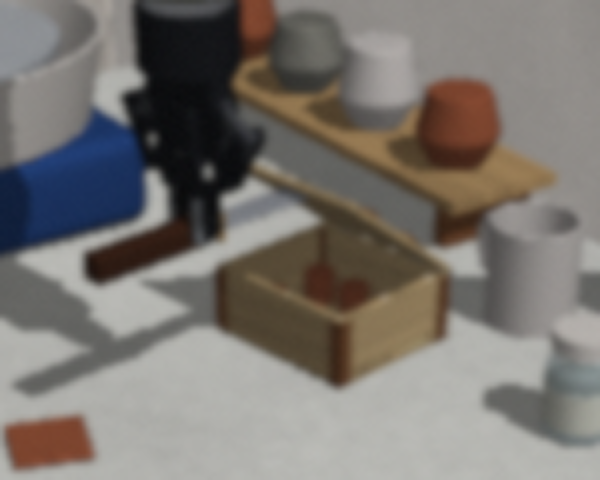

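The lid stands at about 38° by geometry and the knife still holds level. I go on up and in to about 62°.

{"method": "apply_moves", "body": {
  "steps": "0.018 -0.014 0 0 -1; 0.036 -0.028 0 0 -1; 0.054 -0.042 0 0 -1; 0.072 -0.056 0 0 -1; 0.09 -0.07 0 0 -1"
}}

```text
t: 9.15
tcp_pos: [0.5573, 0.2194, 0.168]
orientation: [[0.987, -0.0, -0.162], [0.162, -0.0, 0.987], [-0.0, -1.0, -0.0]]
force: [-0.8, 0.4, -3.4]
width: 0.0184
```

{"method": "apply_moves", "body": {
  "steps": "0 0 0 0 -1; 0 0 0 0 -1; -0.02 0.005 0 0 -1; -0.05 0.01 0 0 -1; -0.09 0.01 0 0 -1"
}}

```text
t: 9.78
tcp_pos: [0.5111, 0.2117, 0.1623]
orientation: [[0.987, -0.0, -0.162], [0.162, -0.0, 0.987], [-0.0, -1.0, -0.0]]
force: [0.2, 0.8, -0.5]
width: 0.0187
```

{"method": "apply_moves", "body": {
  "steps": "-0.05 0 0 0 -1; -0.1 0 0 0 -1; -0.15 0 0 0 -1; -0.19 0 0 0 -1; -0.2 0 0 0 -1"
}}

```text
t: 10.4
tcp_pos: [0.4122, 0.1958, 0.1628]
orientation: [[0.987, -0.0, -0.163], [0.163, 0.001, 0.987], [-0.0, -1.0, 0.001]]
force: [0.9, -0.5, -1.1]
width: 0.0183
```

```bash
python3 g.py .451 .0545 .05 4
python3 - <<'E'
from h import *
s=robot.camera('side');print(robot.get_state()['wrist_torque'])
cv2.imwrite('pics/c7.png',cv2.resize(s['pixels'][80:240,190:390,::-1],None,fx=3.5,fy=3.5,interpolation=cv2.INTER_CUBIC))
E
```

```text
t 10.4 p [0.4122 0.1958 0.1628] yaw 9.4 w 0.0183 F [ 0.9 -0.5 -1.1] -> units [ 0.031  0.225 -0.292] turn 0.119
[-0.02873061  0.02952531 -0.0390402 ]
```

View pics/c7.png

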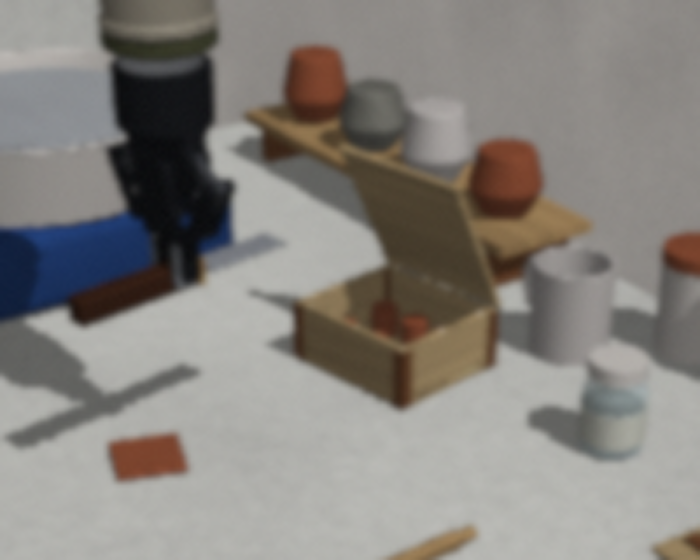

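The lid stands open by itself at about 60°, the knife is clear of it and still level. I carry it back to its original spot.

{"method": "apply_moves", "body": {
  "steps": "0 0.03 -0.06 0.03 -1; 0.01 0.06 -0.12 0.06 -1; 0.02 0.11 -0.18 0.09 -1; 0.031 0.16 -0.24 0.119 -1; 0.031 0.2 -0.292 0.119 -1"
}}

```text
t: 11.08
tcp_pos: [0.4534, 0.0529, 0.062]
orientation: [[0.998, 0.001, -0.068], [0.068, -0.001, 0.998], [0.001, -1.0, -0.001]]
force: [-0.2, 0.1, -0.3]
width: 0.0184
```

```bash
python3 g.py .451 .0545 .0075 4
```

```text
t 11.07 p [0.4534 0.0529 0.062 ] yaw 3.9 w 0.0184 F [-0.2  0.1 -0.3] -> units [-0.005  0.109  0.004] turn -0.002
```

{"method": "apply_moves", "body": {
  "steps": "0 0.04 0 0 -1; 0 0.075 0 0 -1; 0 0.095 0 0 -1; 0 0.105 0 0 -1; 0 0.11 0 0 -1"
}}

```text
t: 11.7
tcp_pos: [0.4528, 0.0543, 0.0079]
orientation: [[0.998, 0.0, -0.069], [0.069, -0.0, 0.998], [0.0, -1.0, -0.0]]
force: [0.3, -0.1, -0.5]
width: 0.0184
```

{"method": "apply_moves", "body": {
  "steps": "0 0 0 0 -1; 0 0.002 0 0 -1; 0 0.002 0 0 -0.4; 0 0.002 0 0 -0.2; 0 0.002 0 0 0.2"
}}

```text
t: 12.32
tcp_pos: [0.4526, 0.0543, 0.0069]
orientation: [[0.998, 0.0, -0.069], [0.069, 0.0, 0.998], [0.0, -1.0, 0.0]]
force: [0.6, 0.5, 0.5]
width: 0.0508
```

{"method": "apply_moves", "body": {
  "steps": "0 0 0 0 0.6; 0 0 0 0 1; 0 -0.02 0 0 1; 0 -0.08 0 0 1; 0 -0.16 0 0 1"
}}

```text
t: 12.95
tcp_pos: [0.4518, 0.054, 0.0876]
orientation: [[0.998, -0.002, -0.069], [0.069, -0.001, 0.998], [-0.002, -1.0, -0.001]]
force: [0.3, -0.4, 0.6]
width: 0.0855
```

{"method": "apply_moves", "body": {
  "steps": "0 -0.1 0 0 1; 0 -0.2 0.05 0 1; 0 -0.25 0.15 0 1; 0 -0.25 0.25 0 1; 0 -0.25 0.3 0 1"
}}

```text
t: 13.58
tcp_pos: [0.4415, 0.2069, 0.2129]
orientation: [[0.997, 0.001, -0.072], [0.072, 0.001, 0.997], [0.001, -1.0, 0.001]]
force: [0.7, -0.9, -0.6]
width: 0.0856
```

```bash
python3 g.py .451 .0545 .0075 4
python3 - <<'E'
from h import *
s=robot.camera('side');t=robot.camera('top')
cv2.imwrite('pics/c8.png',np.hstack([cv2.resize(c['pixels'][y:y+200,x:x+w,::-1],None,fx=2,fy=2,interpolation=cv2.INTER_CUBIC) for c,x,y,w in((s,220,90,220),(t,120,70,170))]))
E
```

```text
t 13.57 p [0.4415 0.2069 0.2129] yaw 4.1 w 0.0856 F [ 0.7 -0.9 -0.6] -> units [-0.004  0.41  -0.306] turn 0.003
```

View pics/c8.png

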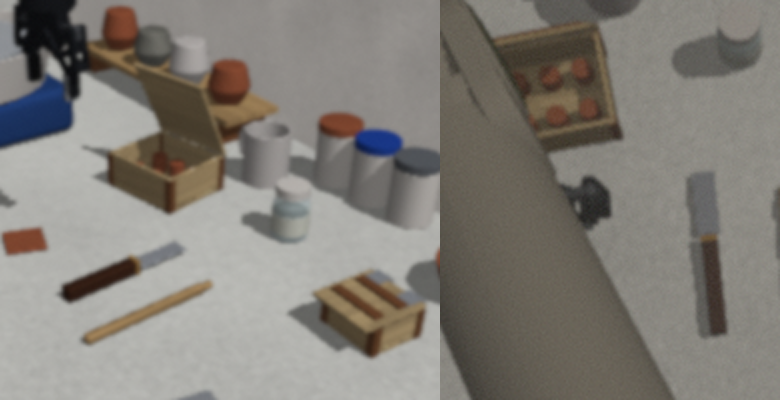

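The final picture shows the knife lying flat at side (122,270) in the crop and free of the gripper. The big lid is open, its lip at (142,66) to (205,105), and the small box at (370,310) is shut. One numeric check of the lid angle, then hand-in.

Run:
```python
from h import *
s=robot.camera('side'); c,q=np.cos(.1627),np.sin(.1627)
o=np.array([(220+142/2,90+66/2),(220+205/2,90+105/2)])
def e(a):
    x=.145*(1-np.cos(a)); z=.06+.145*np.sin(a)
    return sum(np.linalg.norm(proj(s,np.array([.571+c*x-q*y,.221+q*x+c*y,z]))-p) for y,p in zip((.073,-.073),o))
A=np.arange(0,1.5,.01); E=[e(a) for a in A]; print('lid deg',np.degrees(A[np.argmin(E)]),min(E))
print(robot.hand_in())
```

```text
lid deg 65.31718864491386 14.098462484691536
the job is handed in; nothing more can be done
None
```

I levered the larger box's lid open with the dark-handled steel palette knife, laid the knife back down where it had been, and handed the job in at about 13.6 s of the 51 s allowed.

- **Lid:** After the blade was withdrawn it stayed open. The blade path puts it at about 63°, and fitting two lip corners in the last side picture gives about 65°. That fit is loose: it misses by 14 px over the two corners, so I probably misread one. Both figures are well above 45°.
- **Fingers and forces:** By geometry the fingers stayed clear of the box, and the force readings I took stayed around 5 N or less.
- **Last picture:** The knife lies flat on the table, released, with the gripper about 20 cm up and clear of everything. The smaller box is shut, and the other things in that picture look undisturbed.

I had no direct reading of either lid's angle. Hand-in gives no verdict, so the outcome rests on these pictures and geometry.

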